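Finish a two-layer sample box

ROBOT

A 6-joint arm with a two-finger parallel gripper is mounted at the origin on a cart in front of the work surface, level with it; the furniture and walls round the work are solid. World frame = base frame: x ahead of the robot, y to its left, z up, the work surface at z = 0. Lengths are in m, angles in degrees, forces in N, time in s.
With the tool pointing down it reaches from about 0.25 to 0.725 m from the base axis. Payload 9.7 kg.
Tool frame: the origin (TCP) lies at the very end of the fingers, on their centre line; the grasp point (between the pads) lies 19 mm behind it; z points along the fingers, y is the line along which they close (so a half turn about z gives the same grasp; the last joint's range is limited). The gripper opens to 85 mm and grips with 20 to 120 N. Pads are 22 mm wide; open, the fingers measure 114 mm over their backs; the gripper's body (76 mm by 85 mm) begins 54 mm behind the grasp point. The pads swing forward as they close: fully open they stand 13 mm farther back than shut.
Start: joints at [66.75, 4.979, 10.078, 95.1, 0, 90], TCP at [0.217, 0.505, 0.231] pointing down, gripper open.
Joint ranges: [-179.16, 179.16], [-48.56, 103.87], [-65.8, 70.77], [-126.05, 130.52], [-82.76, 87.17], [-180, 180]. Speed limits (degrees/s): [127.2, 127.2, 147.25, 180, 180, 180].

INTERFACE

Orientations are given as a 3x3 rotation matrix whose columns are the frame's x, y, z axes.
In Python, from station import r gives the robot as it stands.
- The arm moves only by the tool play_rows, never from a script. Its argument "targets" is a list that holds one entry, the list of rows, each a list of 5 numbers: the finger opening in mm, from 0 to 85.4, then the shift along the tool's x, y, z in mm, then the turn about the tool's z in rad. In form: [[[jaw, dx, dy, dz, spin], ...]]. A call has 1 to 5 rows; each row is the pose to reach, as a shift and turn from the pose commanded when the call began, along the tool's axes at that moment; what a row does not reach only later rows make up. A row lasts 1/10 s, in which the tool goes at most 50 mm and 8.59 degrees, less where a joint would pass 70% of its speed; a pose out of reach is approached as far as the arm can. A call with a gripper value outside its range is refused whole. The fingers move at their own pace and stop on an object; "force" is the grip in N (left out, the last holds). Time passes only in rows, so rows that repeat a pose let the fingers close. It gives the time, the measured TCP pose, the force, the opening and the grip force at its end, in the units of the state.
- r.read_state(): the state, without advancing time (a new reading comes with each control period).
- r.read_camera(name): name is "scene" or "side" or "wrist"; returns the picture (480x640x3 uint8, red, green, blue); there is no depth.
- r.camera_params(name): a dict with "intrinsics" (3x3 intrinsics, pixels), "k1" (the pictures are not rectified: a ray, as slopes to the right and down, at radius r is drawn at 1 + k1 r^2 times it, then the intrinsics apply), "eye" and "rotation" of the camera in the world; the wrist camera has in their place "T_tool_cam" (4x4, takes a point from camera to tool coordinates, whose origin is the TCP and whose axes are the flange's). Camera axes: x right, y down, z forward; pixel columns grow to the right and rows downward; lengths in m; the calibration is good to about 2 mm. A picture is of the moment at which its call begins: read the wrist's pose just before it. camera_params takes no time and is no camera call.
- r.hand_in(): hands the job in; it is judged then, once.
The state is a dict: "time": time; "qpos": joint angles; "qd": joint speeds; "tau": joint torques, N m; "tcp_pos": TCP position; "ee_rot": TCP orientation; "contact_force": force on the tool from outside, world axes, zero at the start; "wrist_torque": the same for the moment, N m; "finger_gap": finger opening in m; "grasp_force": force on a finger pad.
Only numpy, scipy, OpenCV 4.12 (cv2) and the standard library are available. Lean on these libraries where they do the work, as an engineer would, in place of code of your own. Each camera call takes 0.05 s, during which the arm holds its last target. There are 200 camera calls.

TASK

Complete the two-layer sample box: first set the full, capped jar that stands on the table upright in the empty well of the green box, then fit the orange divider tray, which carries the upper layer of spare caps, level on the four corner ledges above the jars. Set both down rather than dropping them, and leave the empty open jar standing where it is.

Things in the scene. Friction and masses are not known exactly. Their poses are not given: they have to be found in the camera images.
- sample_box: All in mm. Fixed open green box, 138 x 234 (x, y), walls 50 high; origin: centre of underside, z up. Black foam (top z 35) with two round wells 86 wide, floors z 5, centres x 0: y +48 empty, y -48 holds a fixed jar (top z 96). Corner ledges 28 square, tops z 104, inside corner posts to z 120 (inner space 128 x 224); between posts open above the walls: 168 along y, 72 along x.
- full_jar: The full, capped jar: glass, brown-grey contents, cream-gold cap, 66 mm diameter, 91 mm tall, about 0.24 kg; origin at the centre of its underside, z up. The cap is 62 mm wide, from 77 to 91 mm above the origin; grip cap and shoulder from above.
- divider_tray: All in mm. Orange tray lying on the table, 104 x 200 (x, y), 12 high, 0.25 kg; origin: centre of underside, z up. Two cream-gold caps fixed in it at y +54 and -54, tops z 20. In the middle a grip rib 14 thick (y), 60 long (x), top z 70: pinch it along y, fingertips above the caps. Belongs on the ledges between the posts, centred on the box, long side along box y, either way round.
- open_jar: Bystander: empty, open, clear glass jar without cap, 66 mm diameter, 87 mm tall, origin at the centre of its underside. Leave it standing.

How it is judged (in metres and radians):
On the way, in this order (a step that is already met when the one before it is completed fails the run):
1. the full jar is lowered into the empty well, still held when it is within 15 mm of the well's floor (x of full_jar in the frame of sample_box between -0.014 and 0.014 m and y of full_jar in the frame of sample_box between 0.034 and 0.062 m and z of full_jar in the frame of sample_box below 0.02 m and contact force between the fingers and full_jar above 0.3 N), for 0.05 s.
2. the jar stands free in the well, let go (x of full_jar in the frame of sample_box between -0.014 and 0.014 m and y of full_jar in the frame of sample_box between 0.034 and 0.062 m and z of full_jar in the frame of sample_box below 0.01 m and angle between full_jar's own z axis and vertical below 0.1 rad and contact force between the fingers and full_jar below 0.1 N), for 0.1 s.
3. the tray is lowered between the posts, still held when it is within 15 mm of the ledges (z of divider_tray in the frame of sample_box between 0.098 and 0.119 m and horizontal distance between divider_tray and sample_box below 0.022 m and contact force between the fingers and divider_tray above 0.3 N), for 0.05 s.
At the end, for the whole second after the job is handed in: Jar upright (6 deg) on the floor of the well (within 14 mm of its centre in box x and y, 5 mm in height). Tray level (3.4 deg) on the ledges (5 mm in height), within 22 mm of the box centre, long side within 10 deg of the box's. Both let go and at rest, empty jar standing (x of full_jar in the frame of sample_box between -0.014 and 0.014 m and y of full_jar in the frame of sample_box between 0.034 and 0.062 m and z of full_jar in the frame of sample_box below 0.01 m and angle between each of full_jar, open_jar's own z axis and vertical below 0.1 rad and horizontal distance between divider_tray and sample_box below 0.022 m and z of divider_tray in the frame of sample_box between 0.099 and 0.109 m and angle between divider_tray's own z axis and vertical below 0.06 rad and angle between the y axis of divider_tray and the y axis of sample_box, either way round below 0.175 rad and linear speed of each of full_jar, divider_tray below 0.02 m/s); the robot touches nothing.
It fails at once if the empty open jar is shifted by more than 30 mm or knocked over (distance of open_jar from where it was at the start of the episode above 0.03 m or angle between open_jar's own z axis and vertical above 0.35 rad).
It fails at once if the full jar is tipped by more than 45 degrees (angle between full_jar's own z axis and vertical above 0.785 rad).
It also fails if it takes over 58 s, if anything falls off the work surface, if the arm or the gripper's body presses on something with over 40 N, if the wrist force passes 120 N, or if a joint passes its speed limit or range.

## Working session

There is one attempt and no reset: what is moved stays moved. The work goes in short steps, Python scripts to look and compute and a tool call to move; the robot and the scene stay as the last step left them, time stands still between calls to the robot, and variables do not carry over. Pictures are saved under pics/ and viewed, at most 10 in all, crops included, and the job is handed in when it is done.

Besides the shell and the picture viewer there is one more tool, called after "Emit:" as name([rows], argument=value, ...), one row to a line, values as JSON. play_rows: Moves the arm, as the interface text tells. Its arguments: {"type":"object","properties":{"targets":{"type":"array"},"force":{"type":"number"}},"required":["targets"]}

```bash
mkdir -p pics; ls; python3 - <<'E'
from station import r
import cv2,numpy as np
np.set_printoptions(precision=4,suppress=True)
s=r.read_state(); print(s['time'],s['tcp_pos'],s['ee_rot'],s['finger_gap'])
for n in ["scene","side","wrist"]:
    print(n,r.camera_params(n)); cv2.imwrite(f"pics/{n}0.png",r.read_camera(n)[:,:,::-1])
E
```

```text
pics
0.0 [0.217  0.5051 0.2306] [[-0.9188  0.3947 -0.0005]
 [ 0.3947  0.9188 -0.0012]
 [-0.     -0.0013 -1.    ]] 0.0852872654224125
scene {'intrinsics': array([[435.5509,   0.    , 322.3126],
       [  0.    , 435.5509, 245.2878],
       [  0.    ,   0.    ,   1.    ]]), 'k1': -0.06346449459257143, 'eye': array([ 0.0487, -0.2018,  0.7109]), 'rotation': array([[ 0.486 , -0.672 ,  0.5588],
       [-0.874 , -0.3766,  0.3072],
       [ 0.004 , -0.6377, -0.7703]])}
side {'intrinsics': array([[527.0933,   0.    , 314.6305],
       [  0.    , 527.0933, 249.1837],
       [  0.    ,   0.    ,   1.    ]]), 'k1': -0.08617016020968911, 'eye': array([ 0.4315, -0.6991,  0.5416]), 'rotation': array([[ 0.993 , -0.0549,  0.1045],
       [-0.1176, -0.5326,  0.8382],
       [ 0.0097, -0.8446, -0.5353]])}
wrist {'intrinsics': array([[399.891 ,   0.    , 318.5932],
       [  0.    , 399.891 , 235.1804],
       [  0.    ,   0.    ,   1.    ]]), 'k1': -0.059386761502368046, 'T_tool_cam': array([[-0.0003, -0.9645, -0.2643,  0.067 ],
       [ 1.    , -0.0002, -0.0005, -0.0001],
       [ 0.0004, -0.2643,  0.9645, -0.1432],
       [ 0.    ,  0.    ,  0.    ,  1.    ]])}
```

View pics/scene0.png

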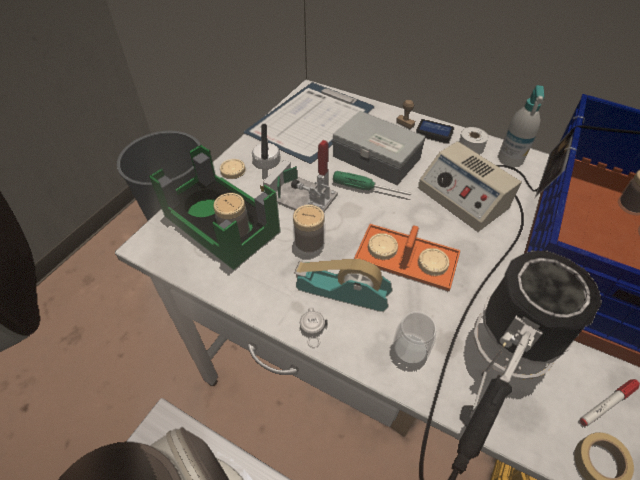

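View pics/side0.png

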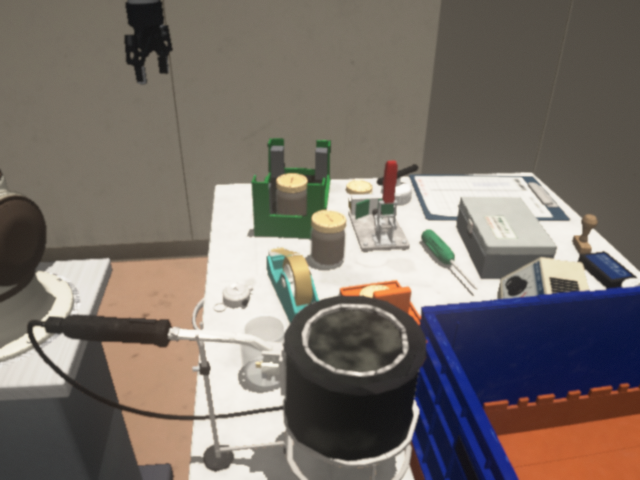

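The scene view shows the box around (215,215) with its fixed cap at (229,203). The full jar's cap is at (309,215), the tray caps at (383,244) and (433,261), and the open jar at (413,340). In the side view the tray is partly hidden by the pot.

```bash
cat > h.py <<'E'
import numpy as np,cv2
from station import r
np.set_printoptions(precision=4,suppress=True)
def cam(n,s=None):
    p=r.camera_params(n)
    if n=="wrist":
        T=p['T_tool_cam'];R=np.array(s['ee_rot'])
        return p['intrinsics'],p['k1'],R@T[:3,:3],np.array(s['tcp_pos'])+R@T[:3,3]
    return p['intrinsics'],p['k1'],p['rotation'],p['eye']
def ray(c,uv):
    K,k,R,e=c; d=np.array([k,0,0,0,0.]) 
    q=cv2.undistortPoints(np.array(uv,float).reshape(-1,1,2),K,d)[:,0]
    return np.c_[q,np.ones(len(q))]@R.T
def onz(c,uv,z):
    v=ray(c,uv); return c[3]+v*((z-c[3][2])/v[:,2])[:,None]
def proj(c,P):
    K,k,R,e=c; q=(np.array(P,float).reshape(-1,3)-e)@R
    return cv2.projectPoints(q.reshape(-1,1,3),np.zeros(3),np.zeros(3),K,np.array([k,0,0,0,0.]))[0][:,0]
def blobs(img,lo,hi,amin=60):  # HSV blobs
    m=cv2.inRange(cv2.cvtColor(img,cv2.COLOR_RGB2HSV),lo,hi)
    m=cv2.morphologyEx(m,cv2.MORPH_CLOSE,np.ones((3,3)))
    cs=[c for c in cv2.findContours(m,0,2)[0] if cv2.contourArea(c)>amin]
    return sorted(cs,key=cv2.contourArea,reverse=True)
E
python3 - <<'E'
from h import *
for n in ["scene","side"]:
    im=cv2.imread(f"pics/{n}0.png")[:,:,::-1].copy(); c=cam(n)
    for b in blobs(im,(14,50,130),(32,170,255))[:9]:
        x,y,w,h=cv2.boundingRect(b);u=[x+w/2,y+h/2]
        print(n,u,w,h,[onz(c,u,z)[0,:2] for z in(.02,.091,.096)])
c=cam("scene")
print("rib/orange z0 corners",onz(c,[[368,227],[459,256],[449,286],[356,262]],.01)[:,:2])
print("posts z.12 rough",onz(c,[[201,152],[164,182],[268,187],[236,225]],.12)[:,:2])
print("openjar base/top",onz(c,[412,352],0),onz(c,[416,325],.087))
print("tape disp",onz(c,[[298,265],[388,290],[360,262]],.05)[:,:2])
E
```

```text
scene [607.5, 456.0] 53 48 [array([ 0.398 , -0.5081]), array([ 0.3621, -0.4767]), array([ 0.3596, -0.4744])]
scene [475.0, 182.0] 92 80 [array([ 0.8971, -0.1474]), array([ 0.8099, -0.153 ]), array([ 0.8038, -0.1534])]
scene [338.5, 269.0] 85 20 [array([0.5125, 0.0164]), array([ 0.4648, -0.006 ]), array([ 0.4615, -0.0076])]
scene [308.5, 216.0] 31 24 [array([0.6077, 0.1403]), array([0.5502, 0.1052]), array([0.5462, 0.1027])]
scene [434.0, 260.0] 30 24 [array([ 0.6263, -0.1412]), array([ 0.5669, -0.1474]), array([ 0.5627, -0.1479])]
scene [229.0, 204.0] 30 22 [array([0.5527, 0.3145]), array([0.5009, 0.2614]), array([0.4972, 0.2577])]
scene [383.0, 245.0] 30 24 [array([ 0.6118, -0.0352]), array([ 0.554 , -0.0523]), array([ 0.5499, -0.0535])]
scene [233.0, 167.0] 26 16 [array([0.6597, 0.3831]), array([0.5969, 0.323 ]), array([0.5925, 0.3187])]
scene [506.0, 471.5] 16 17 [array([ 0.3041, -0.3726]), array([ 0.2778, -0.3551]), array([ 0.276 , -0.3538])]
side [291.5, 272.5] 41 49 [array([0.4847, 0.0468]), array([ 0.4775, -0.0547]), array([ 0.477 , -0.0619])]
side [328.5, 221.0] 35 24 [array(
[... 214 characters left out ...]
.3701]), array([0.6333, 0.2245]), array([0.6311, 0.2143])]
side [374.5, 290.0] 31 16 [array([ 0.6169, -0.0178]), array([ 0.5917, -0.1106]), array([ 0.5899, -0.1171])]
side [583.0, 243.5] 18 17 [array([1.055 , 0.0844]), array([ 0.9701, -0.0222]), array([ 0.9642, -0.0297])]
side [591.0, 219.0] 12 10 [array([1.1281, 0.1759]), array([1.0333, 0.0568]), array([1.0266, 0.0484])]
rib/orange z0 corners [[ 0.6506  0.0164]
 [ 0.67   -0.1823]
 [ 0.5879 -0.1882]
 [ 0.5521 -0.0032]]
posts z.12 rough [[0.5778 0.3892]
 [0.4661 0.3936]
 [0.5559 0.2008]
 [0.4422 0.1955]]
openjar base/top [[ 0.4275 -0.1763  0.    ]] [[ 0.4288 -0.1673  0.087 ]]
tape disp [[ 0.4631  0.0784]
 [ 0.4943 -0.0939]
 [ 0.5271 -0.0212]]
```

```bash
python3 - <<'E'
import cv2
a=cv2.imread("pics/scene0.png")[130:280,140:340]
cv2.imwrite("pics/boxcrop.png",cv2.resize(a,None,fx=4,fy=4,interpolation=cv2.INTER_CUBIC))
E
```

```text
(no output)
```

View pics/boxcrop.png

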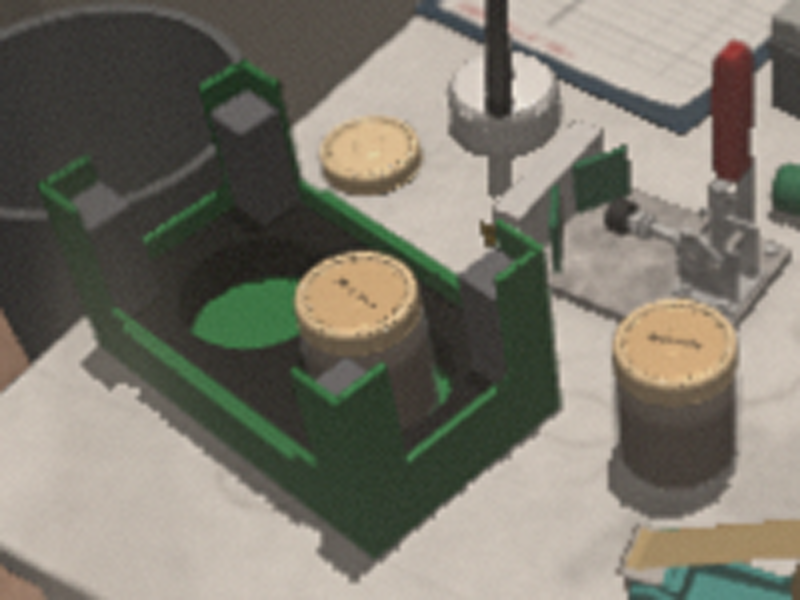

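The crop shows the outer top corners of the four posts at crop pixels (42,185), (243,62), (545,248) and (332,404). The empty well is at the far +y end.

```bash
python3 - <<'E'
from h import *
c=cam("scene")
q=np.array([[42,187],[243,63],[545,249],[332,405]])/4+[140,130]
P=onz(c,q,.12)[:,:2]; print(P, [np.linalg.norm(P[i]-P[i-1]) for i in range(4)],P.mean(0))
y=(P[0]+P[1]-P[2]-P[3]);y/=np.linalg.norm(y);print("yaw of box y",np.degrees(np.arctan2(-y[0],y[1])))
C=P.mean(0);print("well",C+.048*y,"fixed",C-.048*y)
t=onz(c,[[434,260],[383,245]],.02)[:,:2];print("tray",t.mean(0),t[1]-t[0],np.degrees(np.arctan2(-(t[1]-t[0])[0],(t[1]-t[0])[1])))
E
```

```text
[[0.4646 0.4293]
 [0.5946 0.4038]
 [0.5512 0.1783]
 [0.4182 0.2071]] [np.float64(0.2270831398128419), np.float64(0.13247583368380825), np.float64(0.22964405575972133), np.float64(0.13608823945976387)] [0.5072 0.3046]
yaw of box y -11.338687402474829
well [0.5166 0.3517] fixed [0.4977 0.2576]
tray [ 0.6191 -0.0882] [-0.0144  0.106 ] 7.751132869127756
```

Emit:
play_rows([
  [[85,-50,-25,0,0],[85,-100,-50,0,0],[85,-140,-70,0,0],[85,-180,-90,0,0],[85,-180,-90,0,0]],
])

```text
time: 0.65
tcp_pos: [0.3497, 0.3478, 0.2313]
ee_rot: [[-0.917, 0.4, 0.001], [0.4, 0.917, -0.001], [-0.001, -0.0, -1.0]]
contact_force: [-0.7, 1.1, 0.4]
finger_gap: 0.0851
grasp_force: 0.0
```

```bash
python3 - <<'E'
from h import *
import pickle
s=r.read_state();im=r.read_camera("wrist");pickle.dump(s,open("s1.pkl","wb"));cv2.imwrite("pics/w1.png",im[:,:,::-1]);print(s['time'],s['tcp_pos'],s['contact_force'])
E
```

```text
0.65 [0.3497 0.3478 0.2313] [-0.701   1.0648  0.4062]
```

View pics/w1.png

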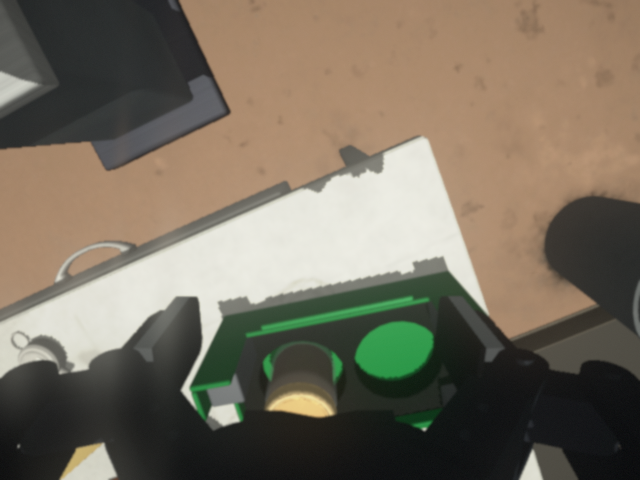

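The wrist view shows the empty well's green floor disc centred near (396,357) and the fixed jar at (302,390). The gripper hides the far side of the box.

```bash
python3 - <<'E'
from h import *
import pickle
s=pickle.load(open("s1.pkl","rb"));c=cam("wrist",s);im=cv2.imread("pics/w1.png")[:,:,::-1].copy()
for b in blobs(im,(55,120,100),(75,255,255),300)[:3]:
    P=onz(c,b[:,0],.005)[:,:2]; print(cv2.boundingRect(b),cv2.minAreaRect((P*1000).astype(np.float32)),cv2.minEnclosingCircle((P*1000).astype(np.float32)))
# outer base corners of near long side and inner ledge lines
print("near wall top outer ends",onz(c,[[262,333],[428,299]],.05)[:,:2])
# scene view of same disc (visible part) at z .005
print("fixed cap",onz(c,[302,404],.096))
print("camera",c[3])
E
```

```text
(355, 321, 78, 58) ((526.4973754882812, 356.1060485839844), (73.85919952392578, 71.69413757324219), 46.37858581542969) ((523.109619140625, 356.83001708984375), 42.21287536621094)
(246, 296, 183, 41) ((465.11077880859375, 315.4560241699219), (190.3018341064453, 10.77370834350586), 78.85369110107422) ((467.87982177734375, 314.910400390625), 95.15545654296875)
near wall top outer ends [[0.4336 0.2548]
 [0.4623 0.404 ]]
fixed cap [[0.4855 0.2732 0.096 ]]
camera [0.2881 0.3746 0.3744]
```

Emit:
play_rows([
  [[85,-43,-21,0,0],[85,-86,-43,0,0],[85,-128,-64,0,0],[85,-170,-85,0,0],[85,-212,-106,0,0]],
])

```text
time: 1.2
tcp_pos: [0.5005, 0.1702, 0.2312]
ee_rot: [[-0.919, 0.393, -0.0], [0.393, 0.919, 0.0], [0.0, 0.0, -1.0]]
contact_force: [0.2, 1.0, -0.4]
finger_gap: 0.0852
grasp_force: 0.0
```

Emit:
play_rows([
  [[85,-36,-18,0,0.14],[85,-72,-36,0,0.28],[85,-72,-36,0,0.42],[85,-72,-36,0,0.56],[85,-72,-36,0,0.7]],
])

```text
time: 1.7
tcp_pos: [0.5519, 0.11, 0.2307]
ee_rot: [[-0.444, 0.896, -0.001], [0.896, 0.444, 0.0], [0.001, -0.001, -1.0]]
contact_force: [0.1, 0.5, -0.1]
finger_gap: 0.0849
grasp_force: 0.0
```

Emit:
play_rows([
  [[85,0,0,0,0.14],[85,0,0,0,0.28],[85,0,0,0,0.42],[85,0,0,0,0.56],[85,0,0,0,0.654]],
])

```text
time: 2.2
tcp_pos: [0.5517, 0.1105, 0.2309]
ee_rot: [[0.192, 0.981, -0.001], [0.981, -0.192, 0.0], [0.0, -0.001, -1.0]]
contact_force: [-0.4, 0.4, -0.3]
finger_gap: 0.0846
grasp_force: 0.0
```

```bash
cat >> h.py <<'E'
def to(x,y,z,yaw,s=None):  # shift (mm, tool axes) and spin to TCP x,y,z with tool y at yaw deg
    s=s or r.read_state();R=np.array(s['ee_rot'])
    d=R.T@(np.array([x,y,z])-s['tcp_pos'])*1000
    a=np.degrees(np.arctan2(R[1,1],R[0,1]))
    print('t',s['time'],'tcp',s['tcp_pos'],'yaw',a,'gap',s['finger_gap'],'F',s['contact_force'],'-> move',d,'spin',-np.radians((yaw-a+180)%360-180))
E
python3 - <<'E'
from h import *
s=r.read_state();c=cam("wrist",s);im=r.read_camera("wrist");cv2.imwrite("pics/w2.png",im[:,:,::-1])
for b in blobs(im,(14,50,130),(32,170,255),300)[:4]:
    x,y,w,h=cv2.boundingRect(b);print(x,y,w,h,onz(c,[x+w/2,y+h/2],.091))
to(.553,.104,.055,-11.2)
E
```

```text
0 20 82 203 [[0.3729 0.2189 0.091 ]]
154 0 95 59 [[0.5006 0.2519 0.091 ]]
211 263 76 148 [[0.4788 0.028  0.091 ]]
380 296 58 62 [[0.6047 0.0124 0.091 ]]
t 2.25 tcp [0.5517 0.1105 0.2309] yaw -11.297749058206344 gap 0.08492625019705843 F [ 0.1121 -0.5146  0.8609] -> move [ -6.0997   2.6634 175.9219] spin -0.001706042906424333
```

View pics/w2.png

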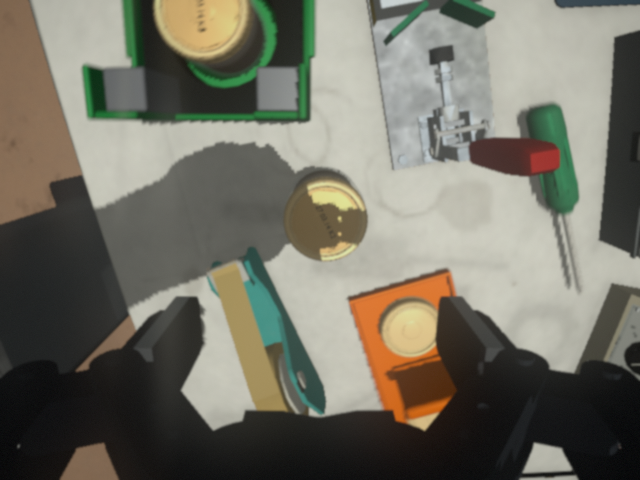

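The wrist view shows the jar's cap at (326,218), clear of the tape dispenser, and the tray with one cap at (411,327). It also shows the box's near-end outer corners at (87,120) and (312,121).

```bash
python3 - <<'E'
from h import *
s=r.read_state();c=cam("wrist",s)
print("jar",onz(c,[326,218],.091)); 
print("fixed cap",onz(c,[202,21],.096))
e=onz(c,[[87,120],[312,121]],.12)[:,:2];print("box end corners",e,np.linalg.norm(e[1]-e[0]));
x=(e[1]-e[0]);x/=np.linalg.norm(x);print(np.degrees(np.arctan2(x[1],x[0])),"centre",e.mean(0)+.117*np.array([-x[1],x[0]]))
print("tray cap",onz(c,[411,327],.02),"tray corners",onz(c,[[349,298],[450,270]],.012))
E
```

```text
jar [[0.557  0.1114 0.091 ]]
fixed cap [[0.504  0.2556 0.096 ]]
box end corners [[0.4232 0.2094]
 [0.5611 0.1797]] 0.14106315113316173
-12.157000068480237 centre [0.5168 0.3089]
tray cap [[ 0.6162 -0.0294  0.02  ]] tray corners [[0.5615 0.0098 0.012 ]
 [0.6627 0.0193 0.012 ]]
```

Emit:
play_rows([
  [[85,0,4,45,0],[85,0,4,90,0],[85,0,4,125,0],[85,0,4,155,0],[85,0,4,176,0]],
])

```text
time: 2.75
tcp_pos: [0.5545, 0.1093, 0.0525]
ee_rot: [[0.185, 0.983, -0.003], [0.983, -0.185, -0.0], [-0.001, -0.003, -1.0]]
contact_force: [-0.2, -0.3, -0.2]
finger_gap: 0.0851
grasp_force: 0.0
```

Emit:
play_rows([
  [[85,0,0,0,0],[72,0,0,0,0],[62,0,0,0,0],[55,0,0,0,0],[55,0,0,0,0]],
], force=40)

```text
time: 3.25
tcp_pos: [0.5566, 0.1088, 0.0574]
ee_rot: [[0.187, 0.982, 0.003], [0.982, -0.187, 0.001], [0.002, 0.002, -1.0]]
contact_force: [-1.1, 1.0, 6.4]
finger_gap: 0.0607
grasp_force: 43.6
```

Emit:
play_rows([
  [[50,0,0,0,0],[50,0,0,0,0],[50,0,0,0,0],[50,0,0,-5,0],[50,0,0,-15,0]],
], force=40)

```text
time: 3.75
tcp_pos: [0.5556, 0.1082, 0.0706]
ee_rot: [[0.188, 0.982, -0.001], [0.982, -0.188, -0.0], [-0.0, -0.001, -1.0]]
contact_force: [0.9, -0.5, -2.2]
finger_gap: 0.0609
grasp_force: 43.6
```

Emit:
play_rows([
  [[50,0,0,-30,0],[50,0,0,-65,0],[50,0,0,-105,0],[50,0,0,-140,0],[50,0,0,-150,0]],
])

```text
time: 4.25
tcp_pos: [0.5569, 0.1084, 0.2254]
ee_rot: [[0.188, 0.982, 0.006], [0.982, -0.188, 0.001], [0.002, 0.006, -1.0]]
contact_force: [-0.6, -0.6, -2.7]
finger_gap: 0.0604
grasp_force: 44.1
```

```bash
python3 - <<'E'
from h import *
to(.521,.353,.075,-11.3)
E
```

```text
t 4.25 tcp [0.5569 0.1084 0.2254] yaw -10.828443707418382 gap 0.06039613776711344 F [-0.5948 -0.5637 -2.7266] -> move [233.1572 -82.0668 150.4497] spin 0.008230209914047056
```

Emit:
play_rows([
  [[50,25,-9,0,0],[50,65,-23,0,0],[50,105,-37,0,0],[50,145,-51,0,0],[50,180,-63,0,0]],
])

```text
time: 4.75
tcp_pos: [0.527, 0.2987, 0.2197]
ee_rot: [[0.188, 0.982, -0.001], [0.982, -0.188, -0.0], [-0.0, -0.001, -1.0]]
contact_force: [0.9, 0.8, -1.5]
finger_gap: 0.0608
grasp_force: 44.1
```

Emit:
play_rows([
  [[50,30,-11,0,0],[50,45,-16,0,0],[50,53,-19,0,0],[50,53,-19,0,0],[50,53,-19,0,0]],
])

```text
time: 5.25
tcp_pos: [0.5193, 0.3515, 0.2203]
ee_rot: [[0.189, 0.982, -0.0], [0.982, -0.189, -0.0], [-0.0, -0.0, -1.0]]
contact_force: [1.0, -0.0, -1.3]
finger_gap: 0.0605
grasp_force: 44.1
```

```bash
python3 - <<'E'
from h import *
to(.521,.353,.062,-11.3)
s=r.read_state();c=cam("wrist",s);im=r.read_camera("wrist");sc=r.read_camera("scene")
import pickle;pickle.dump(s,open("s3.pkl","wb"))
cv2.imwrite("pics/v3.png",np.hstack([im,cv2.resize(sc[100:260,140:353],(640,480))])[:,:,::-1][:,:,:]);cv2.imwrite("pics/v3s.png",cv2.resize(cv2.imread("pics/v3.png"),(800,300)))
E
```

```text
t 5.25 tcp [0.5193 0.3515 0.2203] yaw -10.872192272357218 gap 0.060518879936045794 F [ 0.9912 -0.0089 -1.3419] -> move [  1.8558   1.391  158.2518] spin 0.007466653412841536
```

View pics/v3s.png

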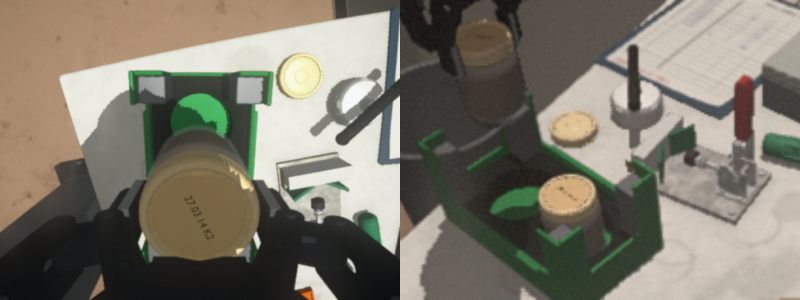

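The held jar hangs upright over the box. The wrist view, in full-size pixels, shows the post outer corners at (210,115) and (434,115) and the well disc centred in x at about 320.

```bash
python3 - <<'E'
from h import *
import pickle
s=pickle.load(open("s3.pkl","rb"));c=cam("wrist",s)
im=cv2.imread("pics/v3.png")[:,:640,::-1].copy()
for b in blobs(im,(55,120,60),(75,255,255),300)[:4]:
    P=onz(c,b[:,0],.005)[:,:2]*1000; print(cv2.boundingRect(b),cv2.minEnclosingCircle(P.astype(np.float32)))
e=onz(c,[[210,115],[434,115]],.12)[:,:2];x=e[1]-e[0];print(e,np.linalg.norm(x));x/=np.linalg.norm(x)
C=e.mean(0)-.117*np.array([-x[1],x[0]]);print(np.degrees(np.arctan2(x[1],x[0])),"C",C,"well",C+.048*np.array([-x[1],x[0]]))
print("held cap at z",s['tcp_pos'][2]+.036,onz(c,np.array([199,214])/.625,s['tcp_pos'][2]+.036))
E
```

```text
(273, 149, 94, 66) ((521.1571044921875, 357.2495422363281), 42.706661224365234)
(397, 168, 14, 119) ((591.4395751953125, 310.9296569824219), 56.63516616821289)
(231, 169, 12, 106) ((439.9489440917969, 345.86846923828125), 50.03006362915039)
(582, 350, 27, 40) ((777.93115234375, 115.34525299072266), 28.649612426757812)
[[0.4701 0.4356]
 [0.5996 0.4107]] 0.13184227659472988
-10.872313232164382 C [0.5128 0.3082] well [0.5219 0.3554]
held cap at z 0.25625272207706884 [[0.5199 0.3554 0.2563]]
```

Emit:
play_rows([
  [[50,3,1,0,0],[50,3,1,20,0],[50,3,1,50,0],[50,3,1,80,0],[50,3,1,105,0]],
])

```text
time: 5.85
tcp_pos: [0.5206, 0.3546, 0.1137]
ee_rot: [[0.189, 0.982, -0.0], [0.982, -0.189, -0.0], [-0.0, -0.0, -1.0]]
contact_force: [-0.5, 0.3, -3.0]
finger_gap: 0.0608
grasp_force: 44.1
```

Emit:
play_rows([
  [[50,0,0,15,0],[50,0,0,28,0],[50,0,0,38,0],[50,0,0,45,0],[50,0,0,48,0]],
])

```text
time: 6.35
tcp_pos: [0.5206, 0.3553, 0.0671]
ee_rot: [[0.188, 0.982, 0.0], [0.982, -0.188, 0.0], [0.0, 0.0, -1.0]]
contact_force: [0.9, -0.1, -2.0]
finger_gap: 0.0606
grasp_force: 44.1
```

Emit:
play_rows([
  [[50,0,0,2,0],[50,0,0,4,0],[50,0,0,5,0],[50,0,0,5,0],[50,0,0,5,0]],
])

```text
time: 6.85
tcp_pos: [0.5207, 0.3553, 0.0625]
ee_rot: [[0.188, 0.982, 0.0], [0.982, -0.188, 0.0], [0.0, 0.0, -1.0]]
contact_force: [0.3, -0.1, -1.0]
finger_gap: 0.0607
grasp_force: 44.1
```

Emit:
play_rows([
  [[50,0,0,1,0],[50,0,0,2,0],[50,0,0,3,0],[50,0,0,3,0]],
])

```text
time: 7.25
tcp_pos: [0.5208, 0.3557, 0.0624]
ee_rot: [[0.188, 0.982, 0.002], [0.982, -0.188, 0.002], [0.002, 0.002, -1.0]]
contact_force: [-6.8, -3.7, 17.1]
finger_gap: 0.0603
grasp_force: 45.8
```

Emit:
play_rows([
  [[50,0,0,-3,0],[64,0,0,-3,0],[70,0,0,-3,0],[76,0,0,-3,0],[78,0,0,-3,0]],
])

```text
time: 7.75
tcp_pos: [0.5205, 0.3552, 0.062]
ee_rot: [[0.188, 0.982, -0.0], [0.982, -0.188, -0.0], [-0.0, -0.0, -1.0]]
contact_force: [0.3, 0.4, 0.4]
finger_gap: 0.0777
grasp_force: 0.0
```

Emit:
play_rows([
  [[78,0,0,0,0],[78,0,0,-10,0],[78,0,0,-40,0],[78,0,0,-80,0],[78,0,0,-125,0]],
])

```text
time: 8.25
tcp_pos: [0.52, 0.3549, 0.1885]
ee_rot: [[0.188, 0.982, -0.001], [0.982, -0.188, -0.001], [-0.001, -0.001, -1.0]]
contact_force: [1.0, -0.9, -0.3]
finger_gap: 0.0778
grasp_force: 0.0
```

Emit:
play_rows([
  [[85,-20,0,-40,0],[85,-50,0,-60,0],[85,-95,0,-60,0],[85,-145,0,-60,0],[85,-195,0,-60,0]],
])

```text
time: 8.75
tcp_pos: [0.4833, 0.1623, 0.2482]
ee_rot: [[0.187, 0.982, 0.001], [0.982, -0.187, 0.0], [0.0, 0.001, -1.0]]
contact_force: [1.1, -1.2, -0.1]
finger_gap: 0.0848
grasp_force: 0.0
```

```bash
python3 - <<'E'
from h import *
to(.615,.00,.22,97.75)
sc=r.read_camera("scene");cv2.imwrite("pics/v4.png",cv2.resize(sc[120:300,140:480],(800,424))[:,:,::-1])
E
```

```text
t 8.75 tcp [0.4833 0.1623 0.2482] yaw -10.780532424668744 gap 0.08475209010549672 F [ 1.1059 -1.1559 -0.108 ] -> move [-134.832   159.7132   28.2835] spin -1.8942151297529346
```

View pics/v4.png

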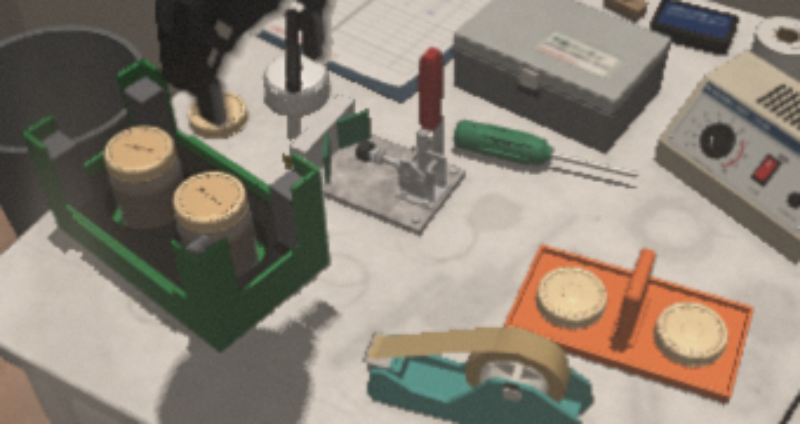

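The jar stands upright in the well, and the tray at crop pixel (630,320) is undisturbed.

Emit:
play_rows([
  [[85,-36,29,0,0],[85,-72,58,0,0],[85,-108,88,0,0],[85,-144,118,0,0],[85,-180,147,0,0]],
])

```text
time: 9.3
tcp_pos: [0.5951, -0.0425, 0.2483]
ee_rot: [[0.188, 0.982, 0.001], [0.982, -0.188, -0.0], [0.0, 0.001, -1.0]]
contact_force: [0.0, 0.7, 0.2]
finger_gap: 0.0847
grasp_force: 0.0
```

Emit:
play_rows([
  [[85,-20,16,0,-0.14],[85,-37,31,0,-0.28],[85,-37,31,0,-0.42],[85,-37,31,0,-0.56],[85,-37,31,0,-0.7]],
])

```text
time: 9.8
tcp_pos: [0.618, -0.0832, 0.2479]
ee_rot: [[-0.494, 0.87, 0.0], [0.87, 0.494, -0.0], [-0.0, 0.0, -1.0]]
contact_force: [0.0, 0.8, 0.3]
finger_gap: 0.0848
grasp_force: 0.0
```

Emit:
play_rows([
  [[85,0,0,0,-0.14],[85,0,0,0,-0.28],[85,0,0,0,-0.42],[85,0,0,0,-0.56],[85,0,0,0,-0.7]],
])

```text
time: 10.3
tcp_pos: [0.618, -0.0828, 0.2481]
ee_rot: [[-0.938, 0.347, 0.001], [0.347, 0.938, -0.0], [-0.001, 0.0, -1.0]]
contact_force: [-1.0, -0.3, -0.2]
finger_gap: 0.0851
grasp_force: 0.0
```

Emit:
play_rows([
  [[85,0,0,0,-0.14],[85,0,0,0,-0.28],[85,0,0,0,-0.42],[85,0,0,0,-0.494],[85,0,0,0,-0.494]],
])

```text
time: 10.8
tcp_pos: [0.618, -0.0828, 0.248]
ee_rot: [[-0.991, -0.135, 0.001], [-0.135, 0.991, -0.0], [-0.001, -0.0, -1.0]]
contact_force: [0.2, -0.1, -1.1]
finger_gap: 0.0848
grasp_force: 0.0
```

```bash
python3 - <<'E'
from h import *
s=r.read_state();c=cam("wrist",s);im=r.read_camera("wrist");cv2.imwrite("pics/w5.png",im[:,:,::-1])
to(.617,-.085,.033,97.75,s)
for b in blobs(im,(14,50,130),(32,170,255),800)[:4]:
    x,y,w,h=cv2.boundingRect(b);print(x,y,w,h,onz(c,[x+w/2,y+h/2],.02))
for b in blobs(im,(3,150,60),(13,255,255),800)[:2]:
    P=onz(c,b[:,0],.006)[:,:2]*1000;print(cv2.boundingRect(b),cv2.minAreaRect(P.astype(np.float32)))
E
```

```text
t 10.8 tcp [ 0.618  -0.0828  0.248 ] yaw 97.74328401083207 gap 0.08476660478231879 F [ 0.166  -0.1375 -1.106 ] -> move [  1.4175  -1.9953 215.0346] spin -0.00011721612350864576
375 18 170 42 [[0.4615 0.0193 0.02  ]]
225 171 68 67 [[ 0.6302 -0.1381  0.02  ]]
338 175 67 64 [[ 0.6183 -0.0324  0.02  ]]
(210, 149, 211, 107) ((625.5690307617188, -85.95861053466797), (104.1139907836914, 201.00482177734375), 6.8175272941589355)
```

View pics/w5.png

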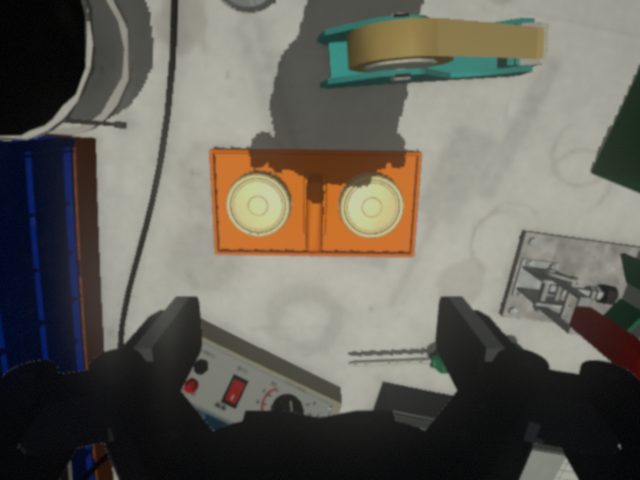

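The tray lies clear, its rectangle spanning (210..421, 149..256) with the rib at (315,200). The fit gives a centre of (0.6255, -0.086) and a yaw of 6.7°.

Emit:
play_rows([
  [[85,-7,-4,40,0.018],[85,-7,-4,80,0.018],[85,-7,-4,120,0.018],[85,-7,-4,155,0.018],[85,-7,-4,180,0.018]],
])

```text
time: 11.35
tcp_pos: [0.6245, -0.0857, 0.0648]
ee_rot: [[-0.994, -0.113, -0.002], [-0.113, 0.994, 0.0], [0.002, 0.001, -1.0]]
contact_force: [0.3, 0.7, -0.1]
finger_gap: 0.0851
grasp_force: 0.0
```

Emit:
play_rows([
  [[80,0,0,15,0],[60,0,0,25,0],[40,0,0,33,0],[30,0,0,35,0],[24,0,0,35,0]],
], force=60)

```text
time: 11.85
tcp_pos: [0.6258, -0.0859, 0.0329]
ee_rot: [[-0.993, -0.116, 0.001], [-0.116, 0.993, -0.0], [-0.001, -0.0, -1.0]]
contact_force: [-0.2, 0.1, 0.4]
finger_gap: 0.0243
grasp_force: 0.0
```

Emit:
play_rows([
  [[16,0,0,0,0],[8,0,0,0,0],[5,0,0,0,0],[5,0,0,0,0],[5,0,0,0,0]],
], force=60)

```text
time: 12.35
tcp_pos: [0.6261, -0.0859, 0.0334]
ee_rot: [[-0.993, -0.116, 0.002], [-0.116, 0.993, -0.0], [-0.002, -0.0, -1.0]]
contact_force: [0.5, -0.0, 5.8]
finger_gap: 0.0133
grasp_force: 59.5
```

Emit:
play_rows([
  [[5,0,0,-10,0],[5,0,0,-30,0],[5,0,0,-65,0],[5,0,0,-105,0],[5,0,0,-145,0]],
])

```text
time: 12.85
tcp_pos: [0.6248, -0.0858, 0.1785]
ee_rot: [[-0.993, -0.116, -0.001], [-0.116, 0.993, 0.0], [0.001, 0.0, -1.0]]
contact_force: [0.8, -0.6, -2.9]
finger_gap: 0.0131
grasp_force: 58.6
```

Emit:
play_rows([
  [[5,0,0,-35,0],[5,0,0,-60,0],[5,0,0,-75,0],[5,0,0,-75,0],[5,0,0,-75,0]],
])

```text
time: 13.35
tcp_pos: [0.6254, -0.0859, 0.2516]
ee_rot: [[-0.993, -0.116, -0.001], [-0.116, 0.993, 0.0], [0.001, 0.0, -1.0]]
contact_force: [0.4, 0.0, -3.9]
finger_gap: 0.0134
grasp_force: 58.8
```

```bash
python3 - <<'E'
from h import *
to(.512,.308,.14,79)
E
```

```text
t 13.35 tcp [ 0.6254 -0.0859  0.2516] yaw 96.65468094199345 gap 0.013443237406055467 F [ 0.3596  0.0036 -3.8792] -> move [ 66.8897 404.353  111.6878] spin 0.3081323108268794
```

Emit:
play_rows([
  [[5,3,18,0,0],[5,8,50,0,0],[5,14,86,0,0],[5,20,122,0,0],[5,26,158,0,0]],
])

```text
time: 13.85
tcp_pos: [0.5799, 0.0699, 0.2508]
ee_rot: [[-0.993, -0.116, -0.002], [-0.116, 0.993, -0.0], [0.002, 0.0, -1.0]]
contact_force: [0.5, 0.3, -2.8]
finger_gap: 0.0132
grasp_force: 58.8
```

Emit:
play_rows([
  [[5,6,36,0,0],[5,12,72,0,0],[5,18,108,0,0],[5,24,144,0,0],[5,30,174,0,0]],
])

```text
time: 14.35
tcp_pos: [0.5296, 0.2395, 0.2509]
ee_rot: [[-0.993, -0.117, -0.002], [-0.117, 0.993, -0.001], [0.002, -0.0, -1.0]]
contact_force: [-0.2, -0.1, -2.2]
finger_gap: 0.0132
grasp_force: 58.8
```

Emit:
play_rows([
  [[5,5,30,0,0.06],[5,8,52,0,0.14],[5,10,66,0,0.22],[5,11,72,0,0.28],[5,11,72,0,0.308]],
])

```text
time: 14.85
tcp_pos: [0.5108, 0.3087, 0.2508]
ee_rot: [[-0.982, 0.191, -0.002], [0.191, 0.982, -0.001], [0.002, -0.001, -1.0]]
contact_force: [-0.0, -0.3, -3.9]
finger_gap: 0.0133
grasp_force: 58.9
```

Emit:
play_rows([
  [[5,0,0,0,0],[5,0,0,0,0]],
])

```text
time: 15.05
tcp_pos: [0.5119, 0.3072, 0.2519]
ee_rot: [[-0.982, 0.19, -0.001], [0.19, 0.982, -0.0], [0.0, -0.001, -1.0]]
contact_force: [0.9, -0.7, -3.7]
finger_gap: 0.0131
grasp_force: 58.9
```

```bash
python3 - <<'E'
from h import *
to(.512,.308,.14,79)
sc=r.read_camera("scene");im=r.read_camera("wrist");cv2.imwrite("pics/v6.png",cv2.resize(np.hstack([im,cv2.resize(sc[60:260,100:367],(640,480))]),(800,300),interpolation=cv2.INTER_AREA)[:,:,::-1])
E
```

```text
t 15.05 tcp [0.5119 0.3072 0.2519] yaw 79.06735683186241 gap 0.013082537133156692 F [ 0.8515 -0.7223 -3.7303] -> move [ -0.0234   0.8248 111.905 ] spin 0.0011755984897113142
```

View pics/v6.png

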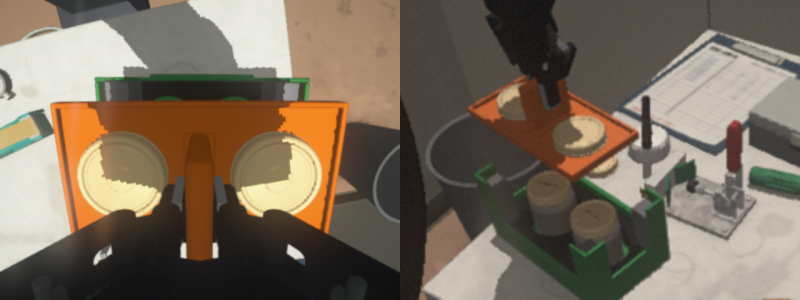

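The tray is held level and parallel to the box: its edges are at columns 51..349 and the box's at 95..309, so both centre on about 201.

Emit:
play_rows([
  [[5,0,1,20,0],[5,0,1,45,0],[5,0,1,70,0],[5,0,1,88,0],[5,0,1,98,0]],
])

```text
time: 15.65
tcp_pos: [0.5118, 0.3079, 0.1525]
ee_rot: [[-0.982, 0.191, -0.002], [0.191, 0.982, -0.001], [0.002, -0.001, -1.0]]
contact_force: [-0.8, -0.5, -3.1]
finger_gap: 0.0132
grasp_force: 58.8
```

Emit:
play_rows([
  [[5,0,0,4,0],[5,0,0,8,0],[5,0,0,11,0],[5,0,0,13,0],[5,0,0,14,0]],
])

```text
time: 16.15
tcp_pos: [0.5124, 0.3087, 0.1406]
ee_rot: [[-0.982, 0.191, 0.001], [0.191, 0.982, 0.0], [-0.0, 0.0, -1.0]]
contact_force: [-0.9, -0.3, -3.0]
finger_gap: 0.0132
grasp_force: 58.8
```

Emit:
play_rows([
  [[5,0,0,1,0],[5,0,0,2,0],[5,0,0,2,0]],
])

```text
time: 16.45
tcp_pos: [0.5122, 0.3086, 0.1382]
ee_rot: [[-0.982, 0.191, -0.0], [0.191, 0.982, -0.0], [0.0, -0.0, -1.0]]
contact_force: [-0.0, 0.4, -2.7]
finger_gap: 0.0135
grasp_force: 58.8
```

Emit:
play_rows([
  [[5,0,0,1,0],[5,0,0,2,0],[5,0,0,2,0]],
])

```text
time: 16.75
tcp_pos: [0.5123, 0.3087, 0.1374]
ee_rot: [[-0.982, 0.191, 0.001], [0.191, 0.982, 0.001], [-0.001, 0.001, -1.0]]
contact_force: [-3.1, -1.5, 4.7]
finger_gap: 0.0133
grasp_force: 60.1
```

Emit:
play_rows([
  [[14,0,0,0,0],[20,0,0,0,0],[26,0,0,0,0],[32,0,0,0,0],[32,0,0,0,0]],
])

```text
time: 17.25
tcp_pos: [0.5123, 0.3086, 0.1361]
ee_rot: [[-0.982, 0.191, -0.0], [0.191, 0.982, -0.0], [0.0, -0.0, -1.0]]
contact_force: [0.6, -0.3, 0.1]
finger_gap: 0.0326
grasp_force: 0.0
```

Emit:
play_rows([
  [[34,0,0,-10,0],[34,0,0,-35,0],[34,0,0,-65,0],[34,0,0,-95,0],[34,0,0,-120,0]],
])

```text
time: 17.75
tcp_pos: [0.5122, 0.3087, 0.2589]
ee_rot: [[-0.982, 0.191, 0.001], [0.191, 0.982, 0.001], [-0.001, 0.001, -1.0]]
contact_force: [0.7, 0.5, 0.1]
finger_gap: 0.0341
grasp_force: 0.0
```

Emit:
play_rows([
  [[34,20,0,0,0],[34,55,0,0,0],[34,90,0,0,0],[34,110,0,0,0],[34,110,0,0,0]],
])

```text
time: 18.25
tcp_pos: [0.4025, 0.3301, 0.2579]
ee_rot: [[-0.982, 0.189, 0.001], [0.189, 0.982, 0.001], [-0.001, 0.002, -1.0]]
contact_force: [0.0, 0.1, 0.1]
finger_gap: 0.0339
grasp_force: 0.0
```

```bash
python3 - <<'E'
from h import *
s=r.read_state();print(s['time'],s['tcp_pos'],s['contact_force'])
sc=r.read_camera("scene");sd=r.read_camera("side");cv2.imwrite("pics/v7.png",np.hstack([cv2.resize(sc[100:280,120:480],(500,250)),cv2.resize(sd[110:270,200:392],(300,250))])[:,:,::-1])
E
```

```text
18.25 [0.4025 0.3301 0.2579] [0.0045 0.1139 0.1091]
```

View pics/v7.png

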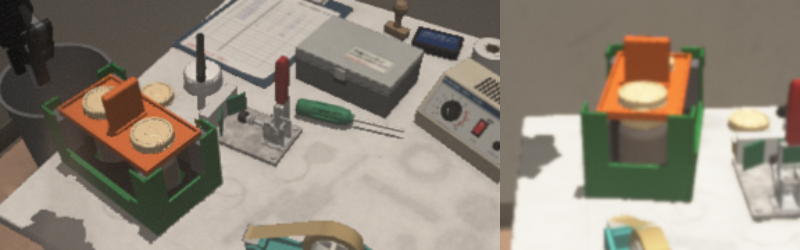

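The tray sits level between the four posts at (130,120) in the scene crop, and the gripper is clear.

```bash
python3 -c "
from station import r
print(r.hand_in())"
```

```text
the job is handed in; nothing more can be done
None
```

The job is handed in at about 18 s on the robot's clock: the last pictures show the full jar upright in its well, the tray level between the posts and the gripper clear; the empty jar was never approached, and no verdict was returned.

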